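# Wedge a tube tight and scribe it with the sprung slide

### The job

With the hammer, drive the wooden wedge of the tube jig in sideways until it goes no further (do not touch the wedge with the gripper), then lay the hammer flat back on its cork mat, its head on the mat. Then push the jig's sprung scriber slide all the way to its end and let go of it there, so that it snaps back by itself. Leave the brass cone, the metal collar and the wooden block where they are.

Things in the scene. Friction and masses are not known exactly. Their poses are not given: they have to be found in the camera images.
- jig: Fixed grey painted base plate, 200 (x) x 180 (y) x 20 mm high, with an aluminium tube 32 mm thick lying along its y, its top 60 mm above the bench. Origin: centre of the plate's underside. The +x side (away from the robot) carries the wedge clamp, 54 mm high, the -x side the scriber slide; both work along the jig's y. The bench is clear for 70 mm beyond its +y edge.
- wedge (a joint): How far the wedge is driven, m: 0 = sticking out, 0.035 = its stop, where it sits tight. It moves along the jig's -y only, stays where it is left, and resists with about 5 N of friction (some 8 N when driven at 0.2 m/s). It starts between 0 and 0.012.
- wedge_face (a point): Centre of the wedge's struck end, a pale wooden face about 22 mm wide (x) and 26 mm high, looking along the jig's +y; it moves with the wedge. In the jig's frame it is at x 58, y 150, z 37 mm at joint 0, and y 115 when home. Axes as the jig's.
- slide (a joint): Travel of the scriber slide, m: 0 = at rest, 0.070 = its end. It moves along the jig's -y. A spring pulls it back: 3.5 N at rest, 8.4 N at the end, and a damper adds 2.8 N at 0.1 m/s.
- slide_plate (a point): Centre of the slide's upright aluminium push plate: 34 (x) x 10 (y) mm, from 47 to 97 mm above the bench; at x -75, y 45, z 72 mm in the jig's frame when at rest; moves with the slide. Push its +y face along the jig's -y: there it is free above 50 mm over the bench. A thin arm goes from it along +x over the tube, 76 to 84 mm up. Axes as the jig's.
- hammer_head (a point): Centre of the head of the loose hammer (about 0.36 kg). Round steel head, 92 mm long along the hammer's y, 28 mm thick, both ends alike: flat faces 46 mm either side of this point. The wooden handle goes from here along the hammer's -x to 195 mm. The hammer lies flat, z up, this point 14 mm above what it lies on.
- hammer_grip (a point): Point on the hammer's handle 45 mm from the head's centre, close to the centre of mass, a good place to grasp: the handle is 20 mm wide (y) and 26 mm high (z) with flat sides, its axis 14 mm above what the hammer lies on. Axes as the hammer's.
- mat: Fixed flat cork mat, 270 (x) x 150 (y) x 4 mm, on which the hammer lies at the start. Origin: centre of its underside, at bench height.
- cone: Bystander: loose brass cone mandrel standing upright, 92 mm across the foot, 150 mm high. Origin: centre of its underside.
- collar: Bystander: loose aluminium ring standing on the bench, 60 mm across, 50 mm high. Origin: centre of its underside.
- block: Bystander: loose dark wooden block 50 (x) x 110 (y) x 35 mm high. Origin: centre of its underside.

How it is judged:
By the outcome, as a careful person would: the job done as asked, in the order asked, and still so for the second after the job is handed in, with the robot touching nothing.
It also fails if it takes over 51 s, if anything falls off the work surface, if the arm or the gripper's body presses on something with over 40 N, if the wrist force passes 120 N, or if a joint passes its speed limit or range.

### The arm

A 7-joint arm with a two-finger parallel gripper is mounted at the origin on the work surface. World frame = base frame: x ahead of the robot, y to its left, z up, the work surface at z = 0. Lengths are in m, angles in rad, forces in N, time in s.
With the tool pointing down it reaches from about 0.35 to 0.9 m from the base axis. Payload 8.1 kg.
Tool frame: the origin (TCP) lies at the centre of the arm's flange, where the gripper is bolted on; the fingertips stand 178 mm ahead of it and the grasp point (between the pads) lies 159 mm ahead of it; z points along the fingers, y is the line along which they close (so a half turn about z gives the same grasp; the last joint's range is limited). The gripper opens to 92 mm and grips with 3 to 60 N. Pads are 19 mm wide; open, the fingers measure 130 mm over their backs; the gripper's body (75 mm by 190 mm) begins 47 mm behind the grasp point.
Start: joints at [1.079, 0.434, 0.025, 1.573, -0.012, 1.134, -0.075], TCP at [0.237, -0.578, 0.405] pointing down, gripper open.
Joint ranges: [-2.62, 2.62], [-0.44, 2.09], [-1.27, 1.32], [0.08, 2.57], [-1.32, 4.46], [0.12, 2], [-2.74, 2.74]. Speed limits (rad/s): [2.22, 2.22, 3.01, 3.01, 3.14, 3.14, 3.14].

### API

Orientations are given as a rotation vector (axis times angle).
In Python, from cell import arm gives the robot as it stands. The module is installed in compiled form; this text tells all that it offers.
- The arm moves only by the shell command python3 -m inch 'ROWS' [FORCE]. ROWS is text: rows parted by semicolons, each of 5 numbers parted by spaces: the shift along the tool's x, y, z in m, then the turn about the tool's z in rad, then the finger opening in m, from 0 to 0.0918. In form: x y z roll fingers; .... A call has 1 to 5 rows; each row is the pose to reach, as a shift and turn from the pose commanded when the call began, along the tool's axes at that moment; what a row does not reach only later rows make up. A row lasts 1/10 s, in which the tool goes at most 50 mm and 8.59 degrees, less where a joint would pass 70% of its speed; a pose out of reach is approached as far as the arm can. A call with a gripper value outside its range is refused whole. The fingers move at their own pace and stop on an object; FORCE is the grip in N (left out, the last holds). Time passes only in rows, so rows that repeat a pose let the fingers close. It gives the time, the measured TCP pose, the force, the opening and the grip force at its end, in the units of the state.
- arm.observe(): the state, without advancing time (a new reading comes with each control period).
- arm.get_image(name): name is "scene" or "top"; returns the picture (400x640x3 uint8, red, green, blue); there is no depth.
- arm.get_calibration(name): a dict with "intrinsics" (3x3 intrinsics, pixels), "distortion" ([k1, k2, p1, p2, k3] as OpenCV has them; the pictures are not rectified), "pose" (4x4, takes a point from camera to world coordinates). Camera axes: x right, y up, looking along -z (the intrinsics and any distortion apply to the point x, -y, -z); pixel columns grow to the right and rows downward; lengths in m; the calibration is good to about 2 mm. A picture is of the moment at which its call begins. get_calibration takes no time and is no camera call.
- arm.sign_off(): hands the job in; it is judged then, once.
Trained networks look in the newest picture that a camera, given by its name, has taken for a name from the list of things; names that differ only in an ending like _2 or _b are one class to them, and where a whole thing is asked for, a point or a joint stands for the part that bears it (a point fixed in the world has none). Each returns a list of dicts, best first, with "conf" (0 to 1); they miss things now and then, are a little off and sometimes report something else, mostly with a low value. They report only what shows in the picture. A call takes as long as a camera call.
- arm.look_for(camera, query): "point" ([row, column] in pixels, amid what is visible of it).
- arm.silhouettes(camera, query): "region" (400x640 bool, what is visible of it) and "point" ([row, column] in pixels, amid what is visible of it).
- arm.place_of(camera, query): "point" ([row, column] in pixels: a listed point, or the origin of a listed thing).
The state is a dict: "clock": time; "joints": joint angles; "dq": joint speeds; "joint_efforts": joint torques, N m; "position": TCP position; "ee_rot": TCP orientation; "force": force on the tool from outside, world axes, zero at the start; "ft_torque": the same for the moment, N m; "width": opening from 0.0 (shut) to 1.0 (fully open); "gripper_force": force on a finger pad.
Only numpy, scipy, OpenCV 4.12 (cv2) and the standard library are available. Lean on these libraries where they do the work, as an engineer would, in place of code of your own. Each camera call takes 0.05 s, during which the arm holds its last target. There are 200 camera calls.

## Working session

There is one attempt and no reset: what is moved stays moved. The work goes in short steps, Python scripts to look and compute and a shell command to move; the robot and the scene stay as the last step left them, time stands still between calls to the robot, and variables do not carry over. Pictures are saved under pics/ and viewed, at most 10 in all, crops included, and the job is handed in when it is done.

```bash
mkdir -p pics; cat > h.py <<'E'
import numpy as np, cv2
from cell import arm
from scipy.spatial.transform import Rotation as R
def px2w(cam,pt,z):
    c=arm.get_calibration(cam);K=np.array(c["intrinsics"],float);d=np.array(c["distortion"],float);T=np.array(c["pose"])
    u=cv2.undistortPoints(np.array([[[pt[1],pt[0]]]],float),K,d)[0,0]
    r=T[:3,:3]@np.array([u[0],-u[1],-1]);o=T[:3,3]
    return o+r*(z-o[2])/r[2]
def w2px(cam,P):
    c=arm.get_calibration(cam);K=np.array(c["intrinsics"],float);d=np.array(c["distortion"],float);T=np.array(c["pose"])
    p=(np.atleast_2d(P)-T[:3,3])@T[:3,:3];p=p*[1,-1,-1]
    q=cv2.projectPoints(p,np.zeros(3),np.zeros(3),K,d)[0][:,0]
    return q[:,::-1]
def save(cam,n,crop=None):
    im=arm.get_image(cam)[:,:,::-1]
    cv2.imwrite(f"pics/{n}.png",im)
    return im
E
python3 - <<'E'
from h import *
a=save("scene","s0");b=save("top","t0")
for c in("scene","top"):
    print(c,arm.get_calibration(c)["pose"][:3,3] if hasattr(arm.get_calibration(c)["pose"],'shape') else arm.get_calibration(c)["pose"])
Z=dict(jig=0,wedge_face=.037,slide_plate=.072,hammer_head=.018,hammer_grip=.018,mat=0,cone=0,collar=0,block=0)
for c in("top","scene"):
    for q,z in Z.items():
        for r in arm.place_of(c,q)[:2]:
            print(c,q,round(r["conf"],2),np.round(r["point"]),np.round(px2w(c,r["point"],z),3))
s=arm.observe();print(s)
E
```

```text
scene [1.64383064 0.28455153 0.96126099]
top [ 0.58285882 -0.03223192  1.14793881]
top jig 0.95 [222. 342.] [ 0.59  -0.105  0.   ]
top wedge_face 0.65 [209. 287.] [0.627 0.039 0.037]
top wedge_face 0.35 [147. 251.] [0.792 0.131 0.037]
top slide_plate 0.58 [256. 332.] [ 0.506 -0.073  0.072]
top hammer_head 0.6 [216. 183.] [0.617 0.317 0.018]
top hammer_grip 0.72 [234. 182.] [0.569 0.318 0.018]
top mat 0.95 [239. 188.] [0.555 0.308 0.   ]
top cone 0.63 [217. 462.] [ 0.597 -0.429  0.   ]
top collar 0.53 [150. 353.] [ 0.783 -0.14   0.   ]
top block 0.95 [146. 248.] [0.802 0.144 0.   ]
scene jig 0.86 [208. 303.] [ 0.573 -0.109  0.   ]
scene jig 0.35 [190. 216.] [ 0.585 -0.427  0.   ]
scene wedge_face 0.54 [217. 343.] [0.615 0.039 0.037]
scene slide_plate 0.56 [180. 323.] [ 0.494 -0.067  0.072]
scene hammer_head 0.63 [241. 432.] [0.608 0.317 0.018]
scene hammer_grip 0.71 [234. 432.] [0.579 0.316 0.018]
scene mat 0.82 [231. 431.] [0.545 0.31  0.   ]
scene cone 0.63 [189. 217.] [ 0.578 -0.429  0.   ]
scene collar 0.98 [244. 272.] [ 0.768 -0.139  0.   ]
scene block 0.67 [242. 432.] [0.595 0.32  0.   ]
scene block 0.63 [271. 358.] [0.784 0.134 0.   ]
{'clock': 1.0, 'joints': array([ 1.07941502,  0.43448051,  0.02501719,  1.57319673, -0.01159855,
        1.13398515, -0.07508456]), 'dq': array([-0.00025841, -0.00087192, -0.00031263, -0.00153982,  0.00092143,
        0.00063373,  0.00084347]), 'joint_efforts': array([ 3.15456282e-04, -6.67678499e+01,  9.84180607e-01, -3.14812410e+01,
       -6.06707507e-02,  3.28148121e-02,  5.18248817e-05]), 'position': array([ 0.23688473, -0.57837793,  0.40475542]), 'ee_rot': array([3.08237137e+00, 6.06712206e-01, 1.37935105e-06]), 'force': array([ 0.38625191, -0.13339031,  0.28658987]), 'ft_torque': array([-0.00273336, -0.0446634 , -0.01084088]), 'gripper_force': 0.0, 'width': 0.9992315927487331}
```

View pics/t0.png

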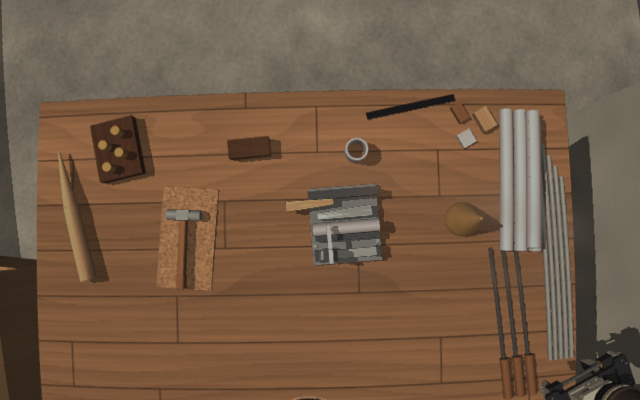

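View pics/s0.png

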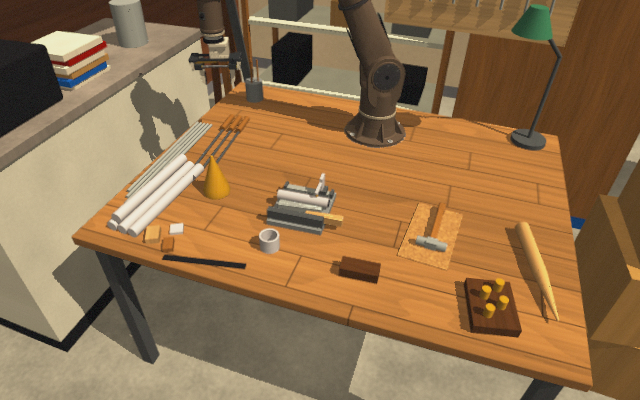

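The top view shows the hammer head at about (215,183) with its handle running down. The jig spans rows 185-265 and columns 308-382. The wedge tip is at (206,287), pointing left (+y), and the slide plate is near (256,332). The scene view agrees with this. Next I'll get the yaws and look at crops.

```bash
python3 - <<'E'
from h import *
def reg(c,q,z):
    s=arm.silhouettes(c,q)
    if not s: print(c,q,"none");return
    m=s[0]["region"].astype(np.uint8);rc=np.argwhere(m)
    p=np.array([px2w(c,x,z)[:2] for x in rc])
    r=cv2.minAreaRect((p*1000).astype(np.float32));print(c,q,round(s[0]["conf"],2),len(rc),"rect mm",np.round(r[0],1),np.round(r[1],1),round(r[2],1),"bbox",rc.min(0),rc.max(0))
    return p
arm.get_image("top");arm.get_image("scene")
for c in("top","scene"):
    reg(c,"mat",.004)
    p=reg(c,"hammer_head",.018)
    if p is not None:
        h=p[p[:,0]<p[:,0].max()-.06]; k=np.polyfit(h[:,0],h[:,1],1);print(" handle y=f(x) slope deg",np.degrees(np.arctan(k[0])),"y at .57",np.polyval(k,.57))
reg("top","jig",.02)
b=cv2.imread("pics/t0.png");a=cv2.imread("pics/s0.png")
cv2.imwrite("pics/c1.png",np.hstack([cv2.resize(b[178:272,280:390],None,fx=4.5,fy=4.5,interpolation=cv2.INTER_CUBIC),cv2.resize(b[180:274,155:223],None,fx=4.5,fy=4.5,interpolation=cv2.INTER_CUBIC)])[:, :800])
for y in (0,):
  for yaw in (-3,0,3,):
    c,s=np.cos(np.radians(yaw)),np.sin(np.radians(yaw));M=np.array([[c,-s],[s,c]])
    print(yaw,[np.round(w2px("top",[*(M@[x,yy]+[.59,-.105]),z])[0],1).tolist() for x,yy,z in [(.1,.09,.02),(.1,-.09,.02),(-.1,-.09,.02),(-.1,.09,.02)]])
E
```

```text
Traceback (most recent call last):
  File "h.py", line 5, in px2w
    c=arm.get_calibration(cam);K=np.array(c["intrinsics"],float);d=np.array(c["distortion"],float);T=np.array(c["pose"])
ValueError: time passes only in moves, steps and waits
```

Too many calibration calls, so I'll cache them.

```bash
cat > h.py <<'E'
import numpy as np, cv2
from functools import lru_cache
from cell import arm
from scipy.spatial.transform import Rotation as R
@lru_cache
def cal(cam):
    c=arm.get_calibration(cam);return np.array(c["intrinsics"],float),np.array(c["distortion"],float),np.array(c["pose"],float)
def px2w(cam,pts,z):
    "pts (n,2) row,col -> (n,3)"
    K,d,T=cal(cam);p=np.atleast_2d(np.array(pts,float))[:,None,::-1]
    u=cv2.undistortPoints(np.ascontiguousarray(p),K,d)[:,0]
    r=np.c_[u[:,0],-u[:,1],-np.ones(len(u))]@T[:3,:3].T;o=T[:3,3]
    return o+r*((z-o[2])/r[:,2])[:,None]
def w2px(cam,P):
    K,d,T=cal(cam);p=(np.atleast_2d(P)-T[:3,3])@T[:3,:3]*[1,-1,-1]
    return cv2.projectPoints(p,np.zeros(3),np.zeros(3),K,d)[0][:,0,::-1]
def save(cam,n):
    im=arm.get_image(cam)[:,:,::-1].copy();cv2.imwrite(f"pics/{n}.png",im);return im
E
python3 - <<'E'
from h import *
def reg(c,q,z):
    s=arm.silhouettes(c,q)
    if not s: print(c,q,"none");return
    rc=np.argwhere(s[0]["region"]);p=px2w(c,rc,z)[:,:2]
    r=cv2.minAreaRect((p*1000).astype(np.float32));print(c,q,round(s[0]["conf"],2),len(rc),"rect mm",np.round(r[0],1),np.round(r[1],1),round(r[2],1),"bbox",rc.min(0),rc.max(0))
    return p
for c in("top","scene"):
    reg(c,"mat",.004)
    p=reg(c,"hammer_head",.018)
    if p is not None:
        h=p[p[:,0]<p[:,0].max()-.06]; k=np.polyfit(h[:,0],h[:,1],1);print(" handle slope deg",np.degrees(np.arctan(k[0])),"y at .57",np.polyval(k,.57),p.min(0),p.max(0))
reg("top","jig",.02)
b=cv2.imread("pics/t0.png")
f=lambda i:cv2.resize(i,None,fx=4.4,fy=4.4,interpolation=cv2.INTER_CUBIC)
cv2.imwrite("pics/c1.png",np.hstack([f(b[178:272,280:390]),f(b[180:274,155:223])]))
for yaw in (-3,0,3,):
    c,s=np.cos(np.radians(yaw)),np.sin(np.radians(yaw));M=np.array([[c,-s],[s,c]])
    print(yaw,[np.round(w2px("top",[*(M@[x,yy]+[.59,-.105]),z])[0],1).tolist() for x,yy,z in [(.1,.09,.02),(.1,-.09,.02),(-.1,-.09,.02),(-.1,.09,.02)]])
E
```

```text
top mat 0.72 4621 rect mm [559.  311.7] [155.3 273.7] 85.7 bbox [186 156] [290 218]
top hammer_head 0.57 968 rect mm [ 590.4 -421.3] [93. 90.] 43.8 bbox [202 445] [236 481]
 handle slope deg 7.824238399037635 y at .57 -0.41997168038906846 [ 0.54521731 -0.47461798] [ 0.63582924 -0.375829  ]
scene mat 0.9 2345 rect mm [560.  312.7] [152.2 275.2] 85.8 bbox [203 398] [269 461]
scene hammer_head 0.6 604 rect mm [532.7 306.3] [234.7  90.1] 7.2 bbox [203 416] [251 446]
 handle slope deg -3.310236447343228 y at .57 0.32070456017086313 [0.41101276 0.27139411] [0.64978541 0.36290141]
top jig 0.77 5446 rect mm [583.7 -80.6] [199.9 242.3] 2.7 bbox [184 286] [264 382]
-3 [[183.2, 309.5], [185.2, 377.9], [261.5, 376.3], [259.7, 307.3]]
0 [[184.9, 307.5], [183.4, 375.9], [259.7, 378.2], [261.5, 309.3]]
3 [[186.8, 305.6], [181.7, 373.8], [257.8, 380.1], [263.2, 311.4]]
```

View pics/c1.png

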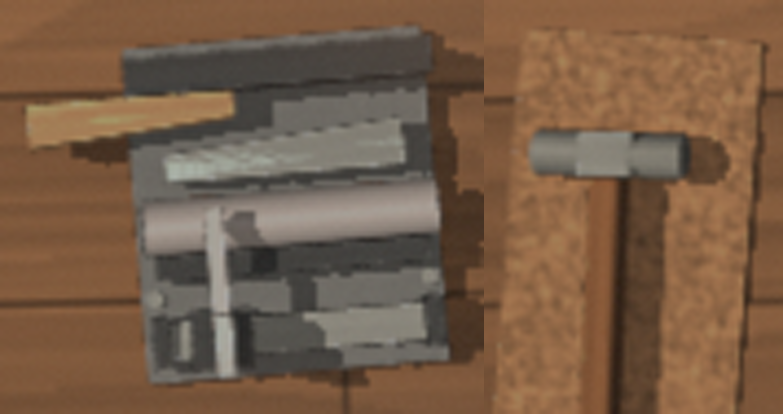

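The crops show the jig yawed about +3°. Its near corners are at about (265,314.5) and (259,381.6), and the wedge tip is at (207,286). The hammer head spans about (215,165)-(216,202) and its yaw is about -2.5°. I'll compute the targets and the first shift.

```bash
python3 - <<'E'
from h import *
h=px2w("top",[(214.3,165.6),(216,202),(214.9,183.8),(279,180)],.024)[:,:2];print("head ends/mid/handle",h.round(4),np.linalg.norm(h[0]-h[1]))
d=h[0]-h[1];print("yaw head",np.degrees(np.arctan2(-d[0],d[1])),"handle",np.degrees(np.arctan2(*(h[2]-h[3])[::-1])))
j=px2w("top",[(265,314.5),(259.1,381.6)],.02)[:,:2];d=j[0]-j[1]
yaw=np.arctan2(-d[0],d[1]);print("jig near edge",j.round(4),np.linalg.norm(d),np.degrees(yaw))
M=np.array([[np.cos(yaw),-np.sin(yaw)],[np.sin(yaw),np.cos(yaw)]]);print("jig",j.mean(0)+M@[.1,0])
print("wedge tip top edge",px2w("top",[(206.9,285.7)],.05))
s=arm.observe();A=R.from_rotvec(s["ee_rot"]).as_matrix()
g=np.array([.570,.319,.30]);print("shift tool",(A.T@(g-s["position"])).round(4),s["clock"])
E
```

```text
head ends/mid/handle [[0.6212 0.3615]
 [0.6147 0.2637]
 [0.6186 0.3124]
 [0.4508 0.3248]] 0.09796800785198573
yaw head -3.8418801116452634 handle -4.234422277033587
jig near edge [[ 0.4805 -0.0284]
 [ 0.4913 -0.2038]] 0.17581582687021738 3.506011030389336
jig [ 0.58572974 -0.10998035]
wedge tip top edge [[0.63230542 0.04143356 0.05      ]]
shift tool [ 0.6483 -0.7042  0.1047] 1.4
```

```bash
python3 -m inch '0.034 -0.037 0 0 0.09; 0.068 -0.074 0 0 0.09; 0.102 -0.111 0 0 0.09; 0.136 -0.147 0 0 0.09; 0.170 -0.184 0 0 0.09'
python3 -m inch '0.034 -0.037 0 0 0.09; 0.068 -0.074 0 0 0.09; 0.102 -0.111 0 0 0.09; 0.136 -0.147 0 0 0.09; 0.170 -0.184 0 0 0.09'
python3 -m inch '0.034 -0.037 0 0 0.09; 0.068 -0.074 0 0 0.09; 0.102 -0.111 0 0 0.09; 0.136 -0.147 0 0 0.09; 0.170 -0.184 0 0 0.09'
python3 -m inch '0.034 -0.037 0 0.11 0.09; 0.068 -0.074 0 0.23 0.09; 0.102 -0.111 0.02 0.35 0.09; 0.136 -0.147 0.06 0.46 0.09; 0.140 -0.152 0.10 0.46 0.09'
cat > st.py <<'E'
from h import *
import sys
s=arm.observe();A=R.from_rotvec(s["ee_rot"]).as_matrix()
print("t",round(s["clock"],2),"pos",s["position"].round(4),"toolx deg",np.degrees(np.arctan2(A[1,0],A[0,0])).round(2),"tilt",A[:,2].round(3),"F",s["force"].round(1),"w",round(s["width"]*91.8,1),"g",round(s["gripper_force"],1))
if len(sys.argv)>3: print("shift",(A.T@(np.array([float(v) for v in sys.argv[1:4]])-s["position"])).round(4))
E
python3 st.py 0.573 0.3157 0.30
```

```text
clock: 1.9
position: [0.3247, -0.3422, 0.405]
ee_rot: [3.082, 0.607, 0.001]
force: [1.2, -1.0, -0.2]
width: 0.984
gripper_force: 0.0
clock: 2.4
position: [0.412, -0.108, 0.4052]
ee_rot: [3.082, 0.606, 0.002]
force: [1.0, -0.1, -0.7]
width: 0.981
gripper_force: 0.0
clock: 2.9
position: [0.4996, 0.1262, 0.405]
ee_rot: [3.082, 0.606, 0.001]
force: [1.2, -0.6, -0.1]
width: 0.982
gripper_force: 0.0
clock: 3.4
position: [0.5712, 0.3211, 0.3105]
ee_rot: [-3.134, 0.113, -0.007]
force: [0.2, 0.4, 0.1]
width: 0.985
gripper_force: 0.0
t 3.4 pos [0.5712 0.3211 0.3105] toolx deg -4.14 tilt [ 0.005  0.005 -1.   ] F [0.2 0.4 0.1] w 90.4 g 0.0
shift [0.0021 0.0054 0.0105]
```

```bash
python3 -m inch '0.002 0.005 0.03 0 0.09; 0.002 0.005 0.07 0 0.09; 0.002 0.005 0.095 0 0.09; 0.002 0.005 0.105 0 0.09; 0.002 0.005 0.105 0 0.09'; python3 st.py 0.573 0.3157 0.186
python3 - <<'E'
from h import *
a=save("scene","s1");b=save("top","t1")
f=lambda i:cv2.resize(i,(390,390),interpolation=cv2.INTER_CUBIC)
cv2.imwrite("pics/c2.png",np.hstack([f(a[170:270,380:480]),f(b[175:275,140:240])]))
E
```

```text
clock: 3.9
position: [0.5718, 0.3109, 0.2033]
ee_rot: [3.138, -0.112, -0.003]
force: [0.1, -0.4, 0.4]
width: 0.983
gripper_force: 0.0
t 3.9 pos [0.5718 0.3109 0.2033] toolx deg -4.09 tilt [-0.002 -0.001 -1.   ] F [ 0.1 -0.4  0.4] w 90.2 g 0.0
shift [ 0.0009 -0.0049  0.0173]
```

View pics/c2.png

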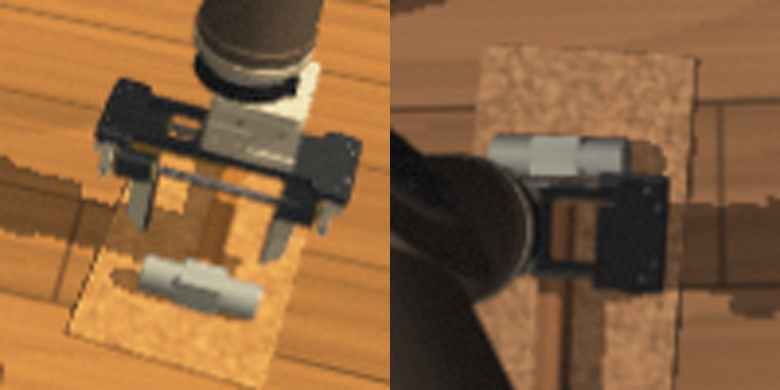

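The gripper straddles the handle just behind the head, so I'll lower and close.

```bash
python3 -m inch '0 -0.002 0.009 0 0.09; 0 -0.005 0.017 0 0.09; 0 -0.005 0.017 0 0.09' ; python3 -m inch '0 0 0 0 0.0; 0 0 0 0 0; 0 0 0 0 0; 0 0 0 0 0; 0 0 0 0 0' 20;  python3 -m inch '0 0 0 0 0.0; 0 0 0 0 0; 0 0 0 0 0' 60; python3 st.py
```

```text
clock: 4.3
position: [0.572, 0.3165, 0.1866]
ee_rot: [3.139, -0.111, -0.001]
force: [-0.1, -0.9, -0.4]
width: 0.982
gripper_force: 0.0
clock: 4.8
position: [0.5725, 0.316, 0.1875]
ee_rot: [-3.14, 0.112, -0.0]
force: [0.0, -0.2, -0.1]
width: 0.598
gripper_force: 0.0
clock: 5.1
position: [0.5724, 0.3161, 0.1874]
ee_rot: [3.14, -0.112, 0.0]
force: [0.7, -0.1, -0.2]
width: 0.335
gripper_force: 0.0
t 5.1 pos [0.5724 0.3161 0.1874] toolx deg -4.09 tilt [ 0. -0. -1.] F [ 0.7 -0.1 -0.2] w 30.7 g 0.0
```

```bash
python3 -m inch '0 0 0 0 0; 0 0 0 0 0; 0 0 0 0 0; 0 0 0 0 0' 60;  python3 st.py; python3 -m inch '0 0 -0.01 0 0; 0 0 -0.03 0 0; 0 0 -0.06 0 0; 0 0 -0.07 0 0; 0 0 -0.07 0 0'; python3 st.py 0.586 0.1113 0.2574
```

```text
clock: 5.5
position: [0.5724, 0.3162, 0.1874]
ee_rot: [-3.139, 0.112, -0.0]
force: [-0.0, 1.6, -0.2]
width: 0.213
gripper_force: 59.9
t 5.5 pos [0.5724 0.3162 0.1874] toolx deg -4.08 tilt [ 0.  0. -1.] F [-0.   1.6 -0.2] w 19.5 g 59.9
clock: 6.0
position: [0.5729, 0.3163, 0.2591]
ee_rot: [-3.138, 0.112, -0.004]
force: [1.0, 0.2, -3.7]
width: 0.212
gripper_force: 59.9
t 6.0 pos [0.5729 0.3163 0.2591] toolx deg -4.09 tilt [ 0.003  0.001 -1.   ] F [ 1.   0.2 -3.7] w 19.5 g 59.9
shift [0.0277 0.2035 0.0014]
```

```bash
python3 -m inch '0.006 0.035 0 -0.03 0; 0.014 0.085 0 -0.07 0; 0.02 0.135 0 -0.1 0; 0.025 0.18 0.01 -0.127 0; 0.0277 0.2035 0.03 -0.127 0'; python3 -m inch '0 0 0 0 0;0 0 0 0 0'; python3 st.py 0.586 0.1113 0.2064
python3 - <<'E'
from h import *
a=save("scene","s2");b=save("top","t2")
for c in("top","scene"):
    for q,z in (("hammer_head",.056),("wedge_face",.037)):
        for r in arm.place_of(c,q)[:2]: print(c,q,round(r["conf"],2),np.round(r["point"]),px2w(c,r["point"],z).round(3))
f=lambda i:cv2.resize(i,(390,390),interpolation=cv2.INTER_CUBIC)
cv2.imwrite("pics/c3.png",np.hstack([f(a[160:260,290:390]),f(b[150:250,240:340])]))
E
```

```text
clock: 6.5
position: [0.5858, 0.1054, 0.2266]
ee_rot: [3.137, 0.081, 0.0]
force: [1.2, -0.5, -4.5]
width: 0.215
gripper_force: 59.9
clock: 6.7
position: [0.5849, 0.1102, 0.2257]
ee_rot: [3.14, 0.085, -0.005]
force: [0.4, 0.4, -4.2]
width: 0.215
gripper_force: 59.9
t 6.7 pos [0.5849 0.1102 0.2257] toolx deg 3.1 tilt [-0.003 -0.001 -1.   ] F [ 0.4  0.4 -4.2] w 19.7 g 59.9
shift [ 0.0012 -0.0011  0.0193]
top hammer_head 0.66 [204. 262.] [[0.64  0.101 0.056]]
top wedge_face 0.86 [207. 287.] [[0.632 0.038 0.037]]
scene hammer_head 0.95 [219. 367.] [[0.618 0.116 0.056]]
scene wedge_face 0.67 [219. 342.] [[0.625 0.039 0.037]]
```

View pics/c3.png

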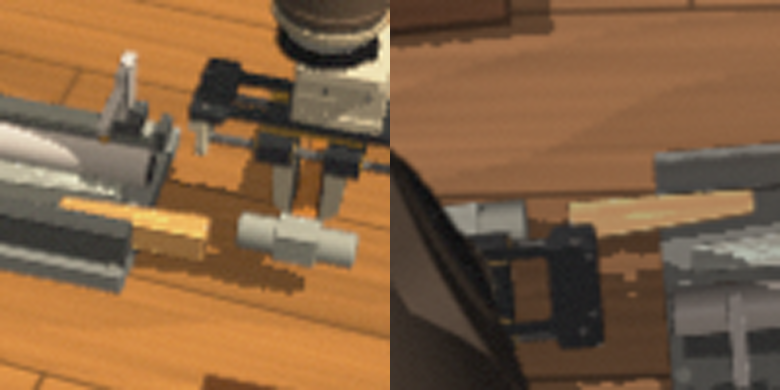

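```bash
python3 - <<'E'
from h import *
print("top: head end",px2w("top",[(206.4,275.1)],.058),"wedge",px2w("top",[(206.7,285.6)],.045))
print("scene: head end",px2w("scene",[(219,351.5)],.056),"wedge",px2w("scene",[(221,342)],.037))
E
python3 -m inch '0 0 0.008 0 0; 0 0 0.0195 0 0; 0 0 0.0195 0 0'; python3 st.py
```

```text
top: head end [[0.63384017 0.067722   0.058     ]] wedge [[0.63304895 0.04201499 0.045     ]]
scene: head end [[0.63568203 0.0710669  0.056     ]] wedge [[0.63347175 0.04130257 0.037     ]]
clock: 7.3
position: [0.5847, 0.1109, 0.2058]
ee_rot: [3.139, 0.088, -0.005]
force: [-0.8, -0.4, -3.6]
width: 0.211
gripper_force: 59.9
t 7.3 pos [0.5847 0.1109 0.2058] toolx deg 3.21 tilt [-0.003 -0.001 -1.   ] F [-0.8 -0.4 -3.6] w 19.4 g 59.9
```

```bash
python3 -m inch '0 0.006 0 0 0; 0 0.014 0 0 0; 0 0.020 0 0 0; 0 0.025 0 0 0; 0 0.030 0 0 0'; python3 -m inch '0 0.006 0 0 0; 0 0.012 0 0 0; 0 0.018 0 0 0; 0 0.022 0 0 0; 0 0.025 0 0 0';python3 st.py
```

```text
clock: 7.8
position: [0.5872, 0.0815, 0.2082]
ee_rot: [-3.139, -0.088, -0.001]
force: [-1.4, 5.2, -4.0]
width: 0.213
gripper_force: 59.9
clock: 8.3
position: [0.5885, 0.0573, 0.2082]
ee_rot: [-3.138, -0.09, -0.001]
force: [-0.1, 5.3, -3.5]
width: 0.213
gripper_force: 59.9
t 8.3 pos [0.5885 0.0573 0.2082] toolx deg 3.28 tilt [ 0.     0.002 -1.   ] F [-0.1  5.3 -3.5] w 19.6 g 59.9
```

```bash
python3 -m inch '0 0.003 0 0 0; 0 0.005 0 0 0; 0 0.007 0 0 0' |egrep 'pos|^force'; python3 -m inch '0 0.002 0 0 0; 0 0.004 0 0 0' |egrep 'pos|^force'; python3 st.py
```

```text
position: [0.5887, 0.0508, 0.2082]
force: [-3.0, 10.7, -3.0]
position: [0.5885, 0.0497, 0.2084]
force: [-4.7, 18.9, -2.4]
t 8.8 pos [0.5885 0.0497 0.2084] toolx deg 3.48 tilt [ 0.     0.006 -1.   ] F [-4.7 18.9 -2.4] w 19.6 g 60.1
```

```bash
python3 -m inch '0 0.002 0 0 0; 0 0.003 0 0 0' |egrep 'pos|^force'; python3 - <<'E'
from h import *
a=save("scene","s3");b=save("top","t3")
f=lambda i:cv2.resize(i,(390,390),interpolation=cv2.INTER_CUBIC)
cv2.imwrite("pics/c4.png",np.hstack([f(a[160:260,270:370]),f(b[160:260,260:360])]))
E
```

```text
position: [0.5883, 0.0489, 0.2084]
force: [-5.6, 22.6, -2.3]
```

View pics/c4.png

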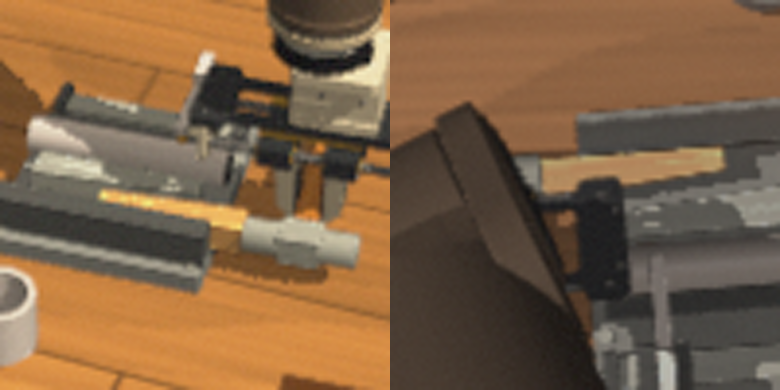

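The wedge tip moved from column 285.6 to about 298.5 in the top view, roughly 34 mm, and the force climbs against the stop, so the wedge is home. I'll back off and carry the hammer back.

```bash
python3 -m inch '0 -0.01 0 0 0; 0 -0.03 0 0 0; 0 -0.06 0 0 0; 0 -0.085 -0.02 0 0; 0 -0.1 -0.05 0 0' |egrep 'pos|^force'; python3 st.py 0.5724 0.3162 0.2474
```

```text
position: [0.5827, 0.144, 0.257]
force: [0.3, -0.4, -4.7]
t 9.6 pos [0.5827 0.144  0.257 ] toolx deg 3.31 tilt [-0.003  0.    -1.   ] F [ 0.3 -0.4 -4.7] w 19.5 g 59.9
shift [-0.0003 -0.1725  0.0097]
```

```bash
python3 -m inch '0 -0.035 0 0.03 0; 0 -0.085 0 0.06 0; 0 -0.13 0 0.1 0; 0 -0.16 0 0.127 0; 0 -0.1735 0.01 0.129 0' |egrep 'pos|^force'; python3 -m inch '0 0 0.02 0 0; 0 0 0.04 0 0; 0 0 0.048 0 0; 0 0 0.052 0 0; 0 0 0.052 0 0' |egrep 'pos|^force'; python3 st.py 0.5724 0.3162 0.1874
python3 - <<'E'
from h import *
a=save("scene","s4")
cv2.imwrite("pics/c5.png",cv2.resize(a[170:270,380:480],(500,500),interpolation=cv2.INTER_CUBIC))
E
```

```text
position: [0.5734, 0.3197, 0.2492]
force: [0.3, 1.2, -4.0]
position: [0.5744, 0.3147, 0.1957]
force: [-0.2, 0.8, -4.0]
t 10.6 pos [0.5744 0.3147 0.1957] toolx deg -4.24 tilt [-0.    -0.001 -1.   ] F [-0.2  0.8 -4. ] w 19.5 g 59.9
shift [-0.0022 -0.0014  0.0083]
```

View pics/c5.png

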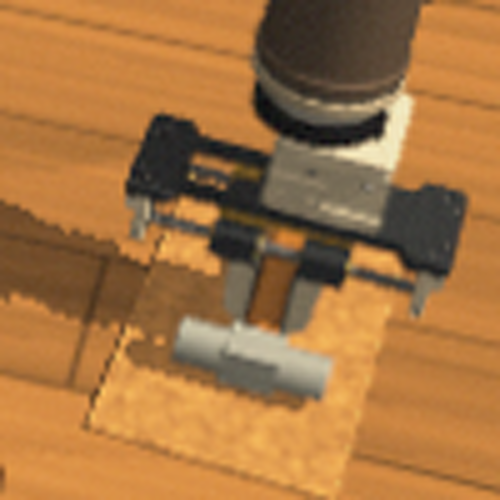

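The hammer is still held square, with the head over the mat and about 8 mm above it. I'll lower until there is contact.

```bash
python3 -m inch '-0.001 0 0.004 0 0; -0.002 -0.001 0.0065 0 0; -0.002 -0.001 0.008 0 0; -0.002 -0.001 0.008 0 0' |egrep 'pos|^force'; python3 st.py
```

```text
position: [0.5721, 0.3165, 0.1878]
force: [0.1, -0.5, -4.1]
t 11.05 pos [0.5721 0.3165 0.1878] toolx deg -4.19 tilt [-0. -0. -1.] F [ 0.1 -0.5 -4.1] w 19.8 g 59.9
```

```bash
python3 -m inch '0 0 0.001 0 0; 0 0 0.001 0 0' |egrep 'pos|^force'; python3 -m inch '0 0 0.001 0 0.0; 0 0 0.001 0 0.0' |egrep 'pos|^force';python3 st.py
```

```text
position: [0.5723, 0.3166, 0.1874]
force: [-1.2, -1.2, 1.1]
position: [0.5722, 0.3166, 0.1874]
force: [-4.9, -3.3, 11.8]
t 11.45 pos [0.5722 0.3166 0.1874] toolx deg -4.2 tilt [ 0.001  0.    -1.   ] F [-4.9 -3.3 11.8] w 19.4 g 59.9
```

```bash
python3 -m inch '0 0 -0.001 0 0; 0 0 -0.001 0 0.07; 0 0 -0.001 0 0.07; 0 0 -0.001 0 0.07; 0 0 -0.001 0 0.07' 20|egrep 'pos|^force|width'; python3 -m inch '0 0 0 0 0.07; 0 0 0 0 0.07; 0 0 0 0 0.07; 0 0 -0.015 0 0.07; 0 0 -0.05 0 0.07' |egrep 'pos|^force|width'; python3 -m inch '0 0 -0.04 0 0.07; 0 0 -0.08 0 0.07; 0 0.04 -0.1 0 0; 0 0.08 -0.1 0 0; 0 0.12 -0.1 0 0' |egrep 'pos|^force|width'
python3 - <<'E'
from h import *
a=save("scene","s5");b=save("top","t5")
for c in("top","scene"):
    for q,z in (("hammer_head",.018),("hammer_grip",.018),("wedge_face",.037),("slide_plate",.072),("mat",.0)):
        for r in arm.place_of(c,q)[:1]: print(c,q,round(r["conf"],2),np.round(r["point"]),px2w(c,r["point"],z).round(3))
f=lambda i:cv2.resize(i,(390,390),interpolation=cv2.INTER_CUBIC)
cv2.imwrite("pics/c6.png",np.hstack([f(a[170:270,380:480]),f(a[140:240,260:360])]))
E
python3 st.py
```

```text
position: [0.5724, 0.3165, 0.1868]
force: [0.5, 0.3, 1.3]
width: 0.513
position: [0.5713, 0.3157, 0.2354]
force: [-0.3, 1.0, 0.3]
width: 0.762
position: [0.5632, 0.1958, 0.3391]
force: [1.2, -0.2, -0.1]
width: 0.551
top hammer_head 0.53 [213. 186.] [[0.623 0.307 0.018]]
top wedge_face 0.67 [205. 300.] [[0.637 0.005 0.037]]
top slide_plate 0.57 [256. 333.] [[ 0.507 -0.074  0.072]]
scene hammer_head 0.68 [239. 429.] [[0.603 0.31  0.018]]
scene hammer_grip 0.9 [233. 434.] [[0.571 0.321 0.018]]
scene wedge_face 0.68 [216. 333.] [[0.622 0.01  0.037]]
scene slide_plate 0.63 [184. 319.] [[ 0.519 -0.071  0.072]]
scene mat 0.62 [235. 432.] [[0.562 0.315 0.   ]]
t 13.55 pos [0.5633 0.1976 0.3368] toolx deg -4.13 tilt [-0.  0. -1.] F [ 0.6  0.1 -0. ] w 3.2 g 0.0
```

View pics/c6.png

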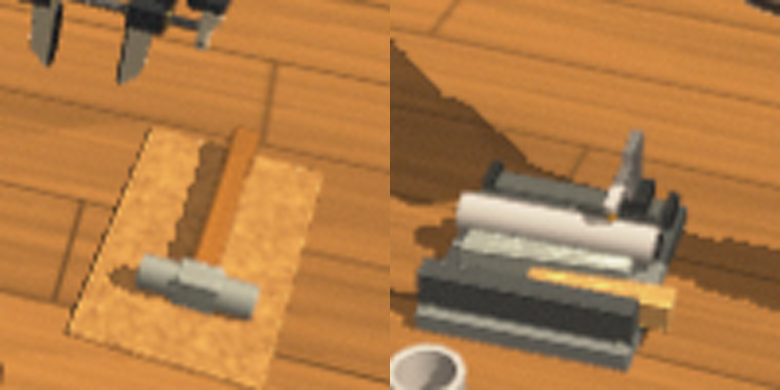

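The hammer lies flat on the mat, and the wedge is home with its face at y≈0.007. The slide plate is at rest. Next I'll move the closed fingers to just in front of the plate's +y face.

```bash
python3 st.py 0.5055 -0.0144 0.26; python3 -m inch '-0.01 0.04 0 -0.03 0; -0.02 0.085 0 -0.06 0; -0.03 0.13 0.02 -0.1 0; -0.038 0.175 0.05 -0.128 0; -0.043 0.207 0.076 -0.128 0' 40|egrep 'pos|^force|width'; python3 -m inch '0 0 0 0 0;0 0 0 0 0'|egrep 'pos'; python3 st.py 0.5055 -0.0144 0.25
```

```text
t 13.55 pos [0.5633 0.1976 0.3368] toolx deg -4.13 tilt [-0.  0. -1.] F [ 0.6  0.1 -0. ] w 3.2 g 0.0
shift [-0.0424  0.2156  0.0767]
position: [0.5049, -0.0084, 0.2606]
force: [1.0, -0.9, -0.1]
width: 0.006
position: [0.5053, -0.007, 0.2604]
t 14.25 pos [ 0.5053 -0.007   0.2604] toolx deg 3.04 tilt [-0.001  0.    -1.   ] F [-0.1  0.6  0.7] w 0.3 g 0.0
shift [-0.0001  0.0074  0.0104]
```

```bash
python3 -m inch '0 0.004 0.006 0 0; 0 0.008 0.0105 0 0; 0 0.008 0.0105 0 0'|egrep 'pos|^force'; python3 -c "
from h import *
a=save('scene','s6');b=save('top','t6')
f=lambda i:cv2.resize(i,(390,390),interpolation=cv2.INTER_CUBIC)
cv2.imwrite('pics/c7.png',np.hstack([f(a[140:220,280:360]),f(b[210:290,280:360])]))"
```

```text
position: [0.506, -0.0143, 0.2501]
force: [0.1, -0.1, -0.1]
```

View pics/c7.png

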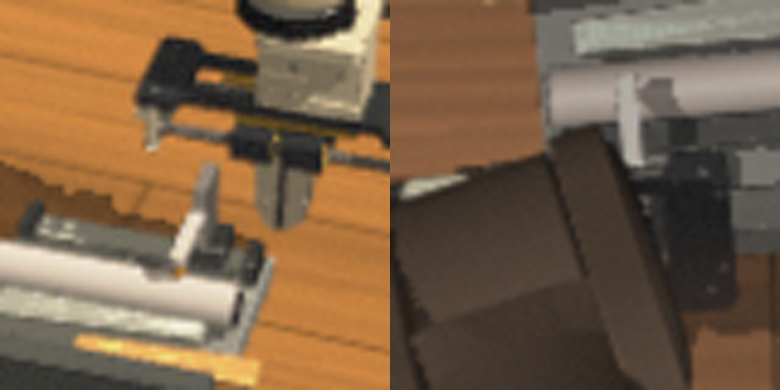

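The fingers are in front of the plate (scene crop (200,210)), at the right height. I'll push it with 7 mm more depth.

```bash
python3 -m inch '0 0.006 0.004 0 0; 0 0.014 0.007 0 0; 0 0.024 0.007 0 0; 0 0.034 0.007 0 0; 0 0.044 0.007 0 0'|egrep 'pos|^force'; python3 -m inch '0 0.01 0 0 0; 0 0.02 0 0 0; 0 0.03 0 0 0; 0 0.04 0 0 0; 0 0.046 0 0 0'|egrep 'pos|^force'; python3 st.py
```

```text
position: [0.5081, -0.0585, 0.2433]
force: [-0.1, 7.5, -2.0]
position: [0.5107, -0.1039, 0.2433]
force: [-0.4, 8.5, -2.1]
t 15.65 pos [ 0.5107 -0.1039  0.2433] toolx deg 3.18 tilt [-0.     0.002 -1.   ] F [-0.4  8.5 -2.1] w 0.5 g 4.4
```

```bash
python3 -m inch '0 0.003 0 0 0; 0 0.006 0 0 0; 0 0.008 0 0 0'|egrep 'pos|^force';  python3 -m inch '0 0.002 0 0 0; 0 0.004 0 0 0; 0 0.004 0 0 0'|egrep 'pos|^force'
```

```text
position: [0.5112, -0.1115, 0.2433]
force: [-0.6, 8.6, -1.7]
position: [0.5114, -0.1155, 0.2432]
force: [0.5, 9.6, -1.1]
```

```bash
python3 -m inch '0 0.002 0 0 0; 0 0.003 0 0 0'|egrep 'pos|^force';  python3 -m inch '0 0.002 0 0 0; 0 0.003 0 0 0'|egrep 'pos|^force'; python3 st.py
```

```text
position: [0.5115, -0.1167, 0.2433]
force: [-1.1, 17.7, 0.6]
position: [0.5116, -0.1173, 0.2433]
force: [-3.2, 25.2, 3.4]
t 16.65 pos [ 0.5116 -0.1173  0.2433] toolx deg 3.42 tilt [-0.001  0.007 -1.   ] F [-3.2 25.2  3.4] w 0.4 g 13.1
```

The force jumped to 25 N at the end stop. I'll slip off sideways so the slide is let go at its end.

```bash
python3 -m inch '-0.045 0 0 0 0; -0.075 0 0 0 0; -0.075 0 -0.02 0 0; -0.075 0 -0.06 0 0; -0.075 0 -0.1 0 0'|egrep 'pos|^force';  python3 -m inch '-0.03 0 -0.03 0 0; -0.05 0 -0.05 0 0; -0.05 0 -0.05 0 0'|egrep 'pos|^force'
python3 - <<'E'
from h import *
a=save("scene","s7");b=save("top","t7")
Z=dict(slide_plate=.072,cone=0,collar=0,block=0,wedge_face=.037)
for c in("top","scene"):
    for q,z in Z.items():
        for r in arm.place_of(c,q)[:1]: print(c,q,round(r["conf"],2),np.round(r["point"]),px2w(c,r["point"],z).round(3))
f=lambda i:cv2.resize(i,None,fx=1.6,fy=1.6,interpolation=cv2.INTER_CUBIC)
cv2.imwrite("pics/c8.png",np.hstack([f(a[100:300,180:480]),f(b[100:300,150:340])]))
E
python3 st.py
```

```text
position: [0.4362, -0.1273, 0.3445]
force: [1.4, -1.1, -0.4]
position: [0.3854, -0.1302, 0.3959]
force: [0.1, -0.5, -0.9]
top slide_plate 0.63 [254. 332.] [[ 0.51  -0.072  0.072]]
top cone 0.78 [219. 462.] [[ 0.592 -0.429  0.   ]]
top collar 0.7 [151. 354.] [[ 0.78  -0.141  0.   ]]
top block 0.9 [145. 248.] [[0.803 0.143 0.   ]]
top wedge_face 0.64 [204. 298.] [[0.638 0.01  0.037]]
scene slide_plate 0.68 [183. 321.] [[ 0.512 -0.068  0.072]]
scene cone 0.83 [190. 219.] [[ 0.579 -0.419  0.   ]]
scene collar 0.75 [248. 270.] [[ 0.782 -0.14   0.   ]]
scene block 0.63 [269. 359.] [[0.776 0.135 0.   ]]
scene wedge_face 0.58 [216. 333.] [[0.619 0.007 0.037]]
t 18.05 pos [ 0.3871 -0.1291  0.3931] toolx deg 3.15 tilt [-0.001  0.    -1.   ] F [ 0.1  0.6 -0. ] w 0.0 g 0.0
```

View pics/c8.png

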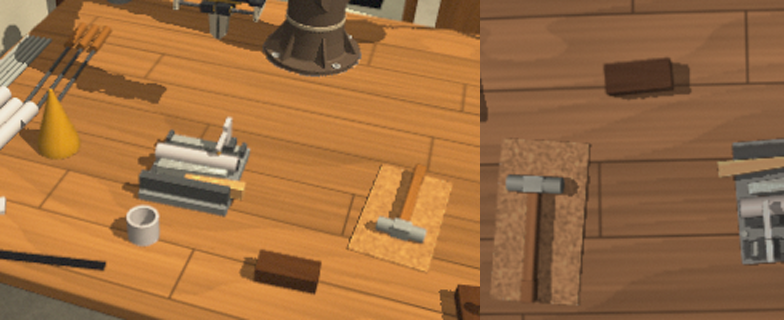

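The slide is back at rest, the wedge is home, the hammer lies flat on the mat and the bystanders haven't moved. Handing in.

```bash
python3 -c "
from cell import arm
print(arm.sign_off())"
```

```text
the job is handed in; nothing more can be done
None
```

I handed the job in at about 18 s: the wedge is driven to its stop, the hammer lies flat on its mat, the slide was pushed to its end and snapped back, and the cone, collar and block have not moved.

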